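# Refill the fume extractor's filter drawer

## Robot

A 6-joint arm with a two-finger parallel gripper is mounted at the origin on the work surface. World frame = base frame: x ahead of the robot, y to its left, z up, the work surface at z = 0. Lengths are in m, angles in rad, forces in N, time in s.
With the tool pointing down it reaches from about 0.325 to 0.775 m from the base axis. Payload 5.5 kg.
Tool frame: the origin (TCP) lies between the finger pads; the fingertips stand 8 mm ahead of it and the grasp point (between the pads) lies 11 mm behind it (tcp_to_tips is the distance from the TCP to the fingertips, in m); z points along the fingers, y is the direction in which the jaws open and shut (so a half turn about z gives the same grasp; the last joint's range is limited). The gripper opens to 88 mm and grips with 3 to 60 N. Pads are 20 mm wide; open, the fingers measure 115 mm over their backs; the gripper's body (75 mm by 178 mm) begins 61 mm behind the grasp point.
Start: joints at [-1.298, 0.091, 1.231, -0, 1.82, -0.057], TCP at [0.194, -0.568, 0.201] pointing down, gripper open.
Joint ranges: [-2.87, 2.87], [-0.86, 2.18], [0.17, 2.46], [-1.51, 4.65], [0.06, 2.69], [-2.65, 2.65]. Speed limits (rad/s): [2.57, 2.57, 3.01, 3.14, 3.14, 3.14].

## Interface

Orientations are given as a unit quaternion [w, x, y, z].
In Python, from bench import * gives the robot as it stands. Calls block until the motion is done:
- move_to(position, orientation): joint-space move of the TCP to a pose.
- move_l(position, speed=0.15, orientation=None): straight line of the TCP; orientation=None keeps the orientation; speed is the mean speed in m/s.
- movej(angles): joint-space move.
- gripper_open() and close(): open the fingers fully, or close them until they stop; the grip force is fixed at half the most.
- hold(seconds).
- inverse_kinematics(position, orientation): joint angles nearest the present ones, or None.
- state(): the state.
- get_image(name): name is "side" or "top"; returns a dict with "frame" (384x512x3 uint8, blue, green, red), "depth" (384x512 float32, m along the optical axis (not along the pixel's ray), 0 where there is no reading), "camera_matrix" (3x3 intrinsics, pixels), "view" (4x4, takes a point from world to camera coordinates). Camera axes: x right, y up, looking along -z (the intrinsics and any distortion apply to the point x, -y, -z); pixel columns grow to the right and rows downward; lengths in m; the calibration is good to about 2 mm. A picture is of the moment at which its call begins.
A pose or a line that the arm cannot do raises IKError and nothing moves.
- job_done(): hands the job in, once; it reports no verdict.
The state is a dict: "time": time; "joint_pos": joint angles; "dq": joint speeds; "joint_torque": joint torques, N m; "ee_pos": TCP position; "ee_rot": TCP orientation; "ft_force": force on the tool from outside, world axes, zero at the start; "moment": the same for the moment, N m; "finger_gap": finger opening in m.
Only numpy, scipy, OpenCV 4.12 (cv2) and the standard library are available. Lean on these libraries where they do the work, as an engineer would, in place of code of your own. Each camera call takes 0.05 s, during which the arm holds its last target.

## Task

Refill the fume extractor: draw its filter drawer all the way out, then put every filter cartridge standing on the bench into one of the drawer's hex nests, turning each one under light pressure until its hexagon drops in and its head sits flush on the ring. When all of them are fully down, push the drawer home past its catch. Leave the other things on the bench where they are.

Things in the scene. Friction and masses are not known exactly. Their poses are not given: they have to be found in the camera images.
- extractor: Grey fume-extractor base, a box 240 (x) x 420 (y) x 92 mm high, fixed to the bench; origin at the centre of its underside, at bench height. Its front face, with the drawer, lies 120 mm from the origin on its -x side (towards the robot). Its pose (position and yaw) differs from start to start.
- drawer (a joint): The white filter drawer's opening in m: 0 = fully home, 0.17 = fully out, at a stop; it slides out along the extractor's -x axis and starts 0.015 to 0.05 open. Sliding friction about 3 N; on the way in a spring catch, met 12 mm before home, takes about 10 N in all; past it (under 5 mm) the drawer is drawn in to 0 and stays. Front panel 410 mm wide, 6 to 80 mm above the bench.
- drawer_handle (a point): Middle of the drawer's handle, a straight round steel bar 10 mm thick, 62 mm above the bench, 140 mm long along the drawer's y, its centre 42 mm in front of (on the -x side of) the front panel's outer face, held by a post at each end. Moves with the drawer; axes parallel to the extractor's.
- nest1 (a point): Nest 1 of 5 in a row along the drawer's y (+152 mm from its middle), 118 mm behind (+x of) the handle bar: the point where the centre of a cartridge's underside rests when fully seated, 13 mm above the bench. A teal ring about 58 mm across; its rim is 13 mm above this point, around a hexagonal recess 38 mm across flats, 14 mm deep.
- nest2 (a point): Nest 2 of 5 in a row along the drawer's y (+76 mm from its middle), 118 mm behind (+x of) the handle bar: same as nest1. Each ring swivels but is very stiff (0.6 N m), so it stays at the angle it was left at: any angle, different for each nest and each start, and NOT given by these points (their axes are the drawer's).
- nest3 (a point): Nest 3 of 5 in a row along the drawer's y (+0 mm from its middle), 118 mm behind (+x of) the handle bar: same as nest1. Drawer side walls are 26 mm high, 190 mm to either side of its middle. Until the drawer is out, the nests are under the extractor's top.
- nest4 (a point): Nest 4 of 5 in a row along the drawer's y (-76 mm from its middle), 118 mm behind (+x of) the handle bar: same as nest1.
- nest5 (a point): Nest 5 of 5 in a row along the drawer's y (-152 mm from its middle), 118 mm behind (+x of) the handle bar: same as nest1.
- cartridge1: Filter cartridge, 0.1 to 0.19 kg, most of it in the metal foot, upright on the bench (4 or 5 of the 5 are present). Origin: centre of its underside, z up. White round head, 44 mm diameter, from 13 to 51 mm, to grip. Below the head: round brass pilot, 33 mm diameter, from 0 to 4 mm; brass hexagon, 36 mm across flats, from 4 to 13 mm, two of its flats facing its +x and -x.
- cartridge2: Filter cartridge, 0.1 to 0.19 kg, most of it in the metal foot, upright on the bench (4 or 5 of the 5 are present). Origin: centre of its underside, z up. White round head, 44 mm diameter, from 13 to 51 mm, to grip. Same shape as cartridge1. In a nest the pilot enters at any angle and the hexagon then stands on the rim, 9 mm proud, until it is turned to within about 4 degrees of the recess; then it goes down until the head's shoulder lies on the rim.
- cartridge3: Filter cartridge, 0.1 to 0.19 kg, most of it in the metal foot, upright on the bench (4 or 5 of the 5 are present). Origin: centre of its underside, z up. White round head, 44 mm diameter, from 13 to 51 mm, to grip. Same shape as cartridge1. Any cartridge fits any nest.
- cartridge4: Filter cartridge, 0.1 to 0.19 kg, most of it in the metal foot, upright on the bench (4 or 5 of the 5 are present). Origin: centre of its underside, z up. White round head, 44 mm diameter, from 13 to 51 mm, to grip. Same shape as cartridge1.
- cartridge5: Filter cartridge, 0.1 to 0.19 kg, most of it in the metal foot, upright on the bench (4 or 5 of the 5 are present). Origin: centre of its underside, z up. White round head, 44 mm diameter, from 13 to 51 mm, to grip. Same shape as cartridge1.
- solder_spool: Blue and silver spool standing on its flange, 52 mm diameter, 34 mm high; origin at centre of underside. A bystander: leave alone.
- flux_jar: Small jar with green cap, 44 mm diameter, 50 mm high; origin at centre of underside. A bystander: leave alone.
- screwdriver: Small screwdriver with red handle lying on the bench, 150 mm long along its x. A bystander: leave alone.
- brush: Small wooden-handled brush lying on the bench, 160 mm long along its x. A bystander: leave alone.
- meter: Black hand meter lying flat, 75 x 150 x 32 mm; origin at centre of underside. A bystander: leave alone.
- board: Small green circuit board lying flat, 50 x 70 x 4 mm with a chip on it; origin at centre of underside. A bystander: leave alone.

How it is judged:
By the outcome, as a careful person would: the job done as asked, in the order asked, and still so for the second after the job is handed in, with the robot touching nothing.
Of cartridge1, cartridge2, cartridge3, cartridge4, cartridge5 only 4 to 5 are there at a start; the rules pass over those that are not, and their reading is None.
At some moment in a run one of cartridge1, cartridge2, cartridge3, cartridge4, cartridge5 may be knocked a few centimetres aside while the robot is not near it.
It also fails if it takes over 210 s, if anything falls off the work surface, if the arm or the gripper's body presses on something with over 40 N, if the wrist force passes 120 N, or if a joint passes its speed limit or range.

## Working session

There is one attempt and no reset: what is moved stays moved. The work goes in short steps, each a Python script; the robot and the scene stay as the last script left them, time stands still between calls to the robot, and variables do not carry over. Pictures are saved under pics/ and viewed, and the job is handed in when it is done.

```bash
ls; mkdir -p pics; python3 - <<'E'
from bench import *
import cv2,numpy as np
s=state();print(s)
for n in("side","top"):
    d=get_image(n);cv2.imwrite(f"pics/a_{n}.png",d["frame"]);print(n,d["camera_matrix"],d["view"],[k for k in d])
    np.savez(f"pics/a_{n}.npz",**{k:d[k] for k in("frame","depth","camera_matrix","view")})
E
```

```text
pics
{'time': 0.0, 'joint_pos': array([-1.29772022e+00,  9.18503811e-02,  1.23189548e+00, -1.79672502e-06,
        1.81977696e+00, -5.66450342e-02]), 'dq': array([ 0.00113888, -0.00058201,  0.00174546,  0.00117847, -0.00069223,
        0.00031391]), 'joint_torque': array([-1.81436521e-03, -4.46447539e+01, -4.06447577e+01,  6.97611691e-02,
        2.92130647e-02, -1.43040534e-04]), 'ee_pos': array([ 0.1942056 , -0.56734541,  0.20020657]), 'ee_rot': array([-9.59343795e-04,  9.86440825e-01,  1.64114497e-01, -1.05099055e-04]), 'ft_force': array([ 0.27627921, -0.67867251, -0.20069848]), 'moment': array([0.04753242, 0.02523491, 0.05016969]), 'finger_gap': 0.08782892381417483}
side [[390.85306171   0.         254.62267253]
 [  0.         390.85306171 187.07522066]
 [  0.           0.           1.        ]] [[-0.95082476 -0.30971282 -0.00319964  0.57481869]
 [ 0.20469471 -0.63610283  0.74395784 -0.17218513]
 [-0.23244858  0.70671859  0.6682189  -1.41554666]
 [ 0.          0.          0.          1.        ]] ['frame', 'depth', 'camera_matrix', 'view']
top [[350.13266879   0.         260.71289599]
 [  0.         350.13266879 193.59632547]
 [  0.           0.           1.        ]] [[ 6.19426745e-02 -9.98061363e-01  6.05149049e-03 -5.22203380e-04]
 [ 9.75042931e-01  6.18070063e-02  2.13239718e-01 -6.27957746e-01]
 [-2.13200348e-01 -7.30817543e-03  9.76981168e-01 -1.09094714e+00]
 [ 0.00000000e+00  0.00000000e+00  0.00000000e+00  1.00000000e+00]] ['frame', 'depth', 'camera_matrix', 'view']
```

View pics/a_top.png

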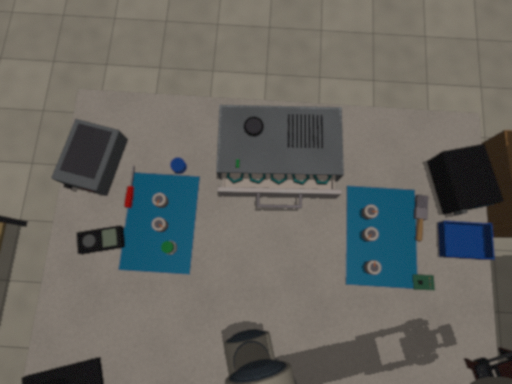

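View pics/a_side.png

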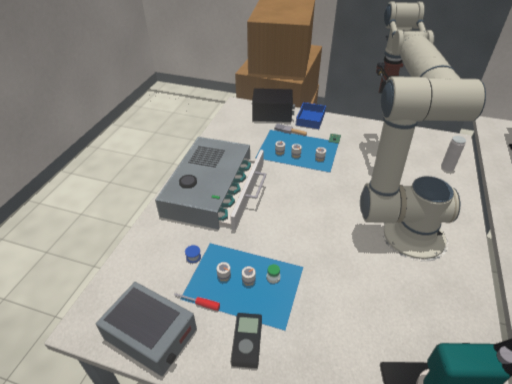

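```bash
cat > h.py <<'E'
import numpy as np,cv2
def ray(d,uv,z):
    K=d["camera_matrix"];V=d["view"];R=V[:3,:3];t=V[:3,3]
    p=np.linalg.inv(K)@np.array([uv[0],uv[1],1.]);c=np.array([p[0],-p[1],-p[2]])
    o=-R.T@t;r=R.T@c
    return o+r*(z-o[2])/r[2]
def proj(d,P):
    c=d["view"][:3,:3]@np.asarray(P,float)+d["view"][:3,3]
    q=d["camera_matrix"]@np.array([c[0],-c[1],-c[2]]);return q[:2]/q[2]
def cloud(d):
    h,w=d["depth"].shape;u,v=np.meshgrid(np.arange(w),np.arange(h));z=d["depth"];K=d["camera_matrix"]
    c=np.stack([(u-K[0,2])/K[0,0]*z,-(v-K[1,2])/K[1,1]*z,-z],-1)
    R=d["view"][:3,:3];return (c-d["view"][:3,3])@R
E
python3 - <<'E'
from h import *
d=dict(np.load("pics/a_top.npz"));s=dict(np.load("pics/a_side.npz"))
W=cloud(d)
for uv in[(160,199),(158,224),(371,212),(371,234),(373,267),(168,248)]:
    print(uv,W[uv[1],uv[0]].round(3),ray(d,uv,.051).round(3))
for v in range(100,215,6): print(v,W[v,280].round(3),W[v,230].round(3))
cv2.imwrite("pics/b1.png",cv2.resize(d["frame"][90:215,205:355],None,fx=5,fy=4.6,interpolation=2))
cv2.imwrite("pics/b2.png",np.hstack([cv2.resize(d["frame"][185:285,340:420],None,fx=5,fy=5,interpolation=2),cv2.resize(d["frame"][185:285,130:190],None,fx=5,fy=5,interpolation=2)]))
E
```

```text
(160, 199) [0.591 0.374 0.05 ] [0.591 0.374 0.051]
(158, 224) [0.507 0.37  0.051] [0.507 0.37  0.051]
(371, 212) [ 0.591 -0.331  0.05 ] [ 0.591 -0.331  0.051]
(371, 234) [ 0.518 -0.33   0.053] [ 0.518 -0.331  0.051]
(373, 267) [ 0.412 -0.338  0.048] [ 0.412 -0.337  0.051]
(168, 248) [0.431 0.328 0.05 ] [0.431 0.328 0.051]
100 [ 1.39  -0.036 -0.747] [0.99  0.175 0.001]
106 [ 0.932 -0.008  0.092] [0.922 0.163 0.091]
112 [ 0.91  -0.009  0.092] [0.899 0.161 0.092]
118 [ 0.888 -0.01   0.093] [0.877 0.159 0.092]
124 [ 0.867 -0.012  0.092] [0.855 0.157 0.093]
130 [ 0.846 -0.013  0.09 ] [0.834 0.156 0.091]
136 [ 0.822 -0.014  0.094] [0.813 0.154 0.091]
142 [ 0.802 -0.015  0.093] [0.792 0.152 0.091]
148 [ 0.781 -0.016  0.092] [0.77  0.15  0.094]
154 [ 0.76  -0.017  0.091] [0.749 0.148 0.094]
160 [ 0.738 -0.018  0.095] [0.729 0.147 0.09 ]
166 [ 0.718 -0.019  0.092] [0.708 0.146 0.09 ]
172 [ 0.697 -0.02   0.094] [0.689 0.144 0.086]
178 [ 0.698 -0.025  0.015] [0.684 0.149 0.027]
184 [ 0.678 -0.026  0.01 ] [0.38 0.03 1.2 ]
190 [ 0.64  -0.024  0.08 ] [0.631 0.14  0.076]
196 [ 0.634 -0.028  0.017] [0.626 0.146 0.001]
202 [ 0.616 -0.03  -0.003] [0.605 0.144 0.001]
208 [ 0.594 -0.031  0.003] [0.584 0.143 0.   ]
214 [ 0.574 -0.032 -0.004] [0.562 0.141 0.004]
```

View pics/b1.png

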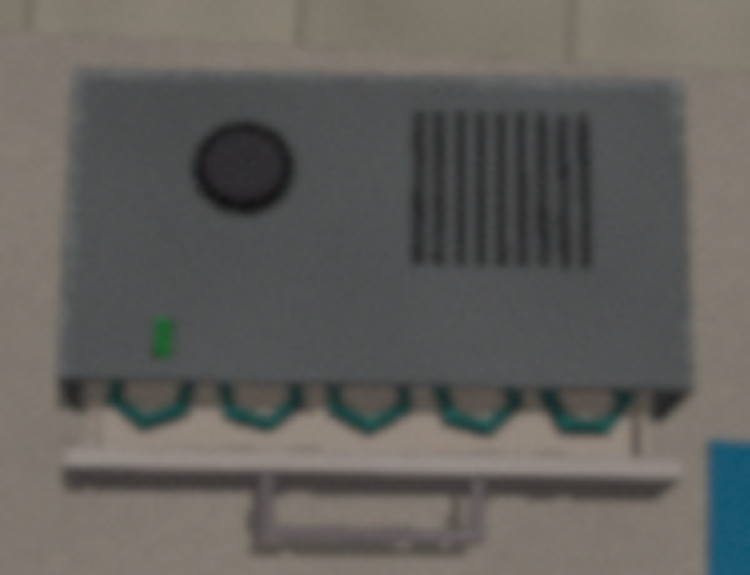

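View pics/b2.png

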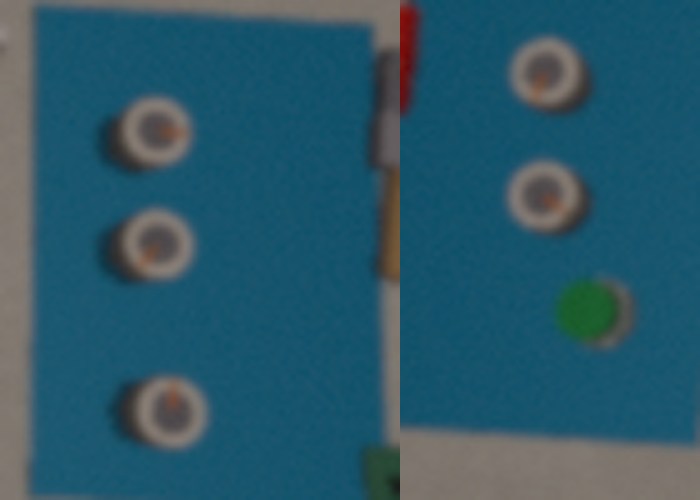

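```bash
cat >> h.py <<'E'
def extractor(d):
    W=cloud(d);m=(W[...,2]>.083)&(W[...,2]<.1)&(W[...,0]>.5)&(W[...,0]<1.05)&(abs(W[...,1])<.32)
    m=m.astype(np.uint8);n,l,st,_=cv2.connectedComponentsWithStats(m);k=1+np.argmax(st[1:,4])
    m=cv2.morphologyEx((l==k).astype(np.uint8),cv2.MORPH_OPEN,np.ones((5,5)))
    # project contour pixels on z=.092
    c=max(cv2.findContours(m,0,1)[0],key=cv2.contourArea)
    P=np.array([ray(d,p[0],.092)[:2] for p in c],np.float32)
    return cv2.minAreaRect(P),P
E
python3 - <<'E'
from h import *
for n in("top","side"):
    d=dict(np.load(f"pics/a_{n}.npz"))
    r,P=extractor(d);print(n,r); print(cv2.boxPoints(r))
    W=cloud(d);f=d["frame"].astype(int)
    # handle / panel points
    for lo,hi in((.07,.083),(.05,.068)):
        m=(W[...,2]>lo)&(W[...,2]<hi)&(W[...,0]>.55)&(W[...,0]<.66)&(abs(W[...,1])<.25)
        p=W[m];print(lo,len(p),p.min(0),p.max(0),p.mean(0))
        if len(p)>5: a=np.polyfit(p[:,1],p[:,0],1);print(a, np.std(p[:,0]-np.polyval(a,p[:,1])))
E
```

```text
top ((0.8139368295669556, -0.013068154454231262), (0.24171021580696106, 0.4198906421661377), 2.4520368576049805)
[[ 0.68421024  0.19151439]
 [ 0.7021745  -0.2279918 ]
 [ 0.9436634  -0.2176507 ]
 [ 0.9256992   0.2018555 ]]
0.07 626 [ 0.58510878 -0.22493207  0.07002993] [0.65686699 0.18343475 0.08296032] [ 0.63887704 -0.01905125  0.07863798]
[-0.0422265   0.63807257] 0.007144361411923123
0.05 310 [ 0.58418948 -0.22381061  0.0500435 ] [0.64213846 0.18116754 0.06794898] [ 0.61426827 -0.02290022  0.06225146]
[-0.04302681  0.61328294] 0.019972419691251676
side ((0.8088595867156982, -0.005352869629859924), (0.24129165709018707, 0.4245902895927429), 2.4866082668304443)
[[ 0.6791168   0.20150805]
 [ 0.69753796 -0.22268245]
 [ 0.9386024  -0.21221378]
 [ 0.9201812   0.2119767 ]]
0.07 318 [ 0.58738155 -0.22080781  0.07000672] [0.65239608 0.18575226 0.08249883] [0.63506971 0.00318163 0.07667376]
[-0.04314084  0.63520697] 0.005393960835409727
0.05 222 [ 0.5794455  -0.21561648  0.05012607] [0.63878668 0.19230224 0.06794675] [0.61290475 0.00467405 0.0609183 ]
[-0.00174962  0.61291292] 0.01920446831045682
```

```bash
cat >> h.py <<'E'
YAW=0.0432
def bar(d,x0=.3,x1=.61):
    W=cloud(d);m=(W[...,2]>.052)&(W[...,2]<.075)&(W[...,0]>x0)&(W[...,0]<x1)&(abs(W[...,1])<.12)
    c,s=np.cos(YAW),np.sin(YAW);p=W[m]
    X=p[:,0]*c+p[:,1]*s;Y=-p[:,0]*s+p[:,1]*c
    k=abs(X-np.percentile(X,40))<.009;X=X[k];Y=Y[k]
    xm=np.median(X);ym=(Y.min()+Y.max())/2
    return np.array([xm*c-ym*s,xm*s+ym*c]),Y.max()-Y.min(),k.sum(),p[k][:,2].mean()
E
python3 - <<'E'
from h import *
for n in("top","side"):
    d=dict(np.load(f"pics/a_{n}.npz"));print(n,bar(d))
from bench import *
q=lambda a:[0,np.cos(a/2),np.sin(a/2),0]
for x in (.32,.35,.4,.43,.45,.48,.6): print(x,inverse_kinematics([x,-.03,.06],q(YAW+np.pi/2)),inverse_kinematics([x,-.03,.06],q(YAW-np.pi/2)))
E
```

```text
top (array([ 0.58991155, -0.02229204]), np.float64(0.14876377558237475), np.int64(145), np.float64(0.0654785964581776))
side (array([ 0.58635143, -0.01552658]), np.float64(0.14980949924958126), np.int64(73), np.float64(0.06342528806980917))
0.32 [-1.99461222e-01 -7.25483157e-01  2.13388780e+00 -4.44089210e-16
  1.73318801e+00 -2.42661222e-01] None
0.35 [-1.82445011e-01 -6.19766123e-01  2.07147020e+00 -4.44089210e-16
  1.68988858e+00 -2.25645011e-01] None
0.4 [-1.59723615e-01 -4.55320532e-01  1.96249579e+00 -4.44089210e-16
  1.63441740e+00 -2.02923615e-01] None
0.43 [-1.48614628e-01 -3.62611711e-01  1.89418881e+00 -4.44089210e-16
  1.61001556e+00 -1.91814628e-01] None
0.45 [-1.42027969e-01 -3.02884921e-01  1.84740906e+00 -4.44089210e-16
  1.59706851e+00 -1.85227969e-01] None
0.48 [-1.33173221e-01 -2.15950368e-01  1.77530157e+00 -4.44089210e-16
  1.58224145e+00 -1.76373221e-01] None
0.6 [-1.06584619e-01  1.11017167e-01  1.45971156e+00 -4.44089210e-16
  1.57086393e+00 -1.49784619e-01] None
```

```bash
cat >> h.py <<'E'
from bench import *
q=lambda a:np.array([0,np.cos(a/2),np.sin(a/2),0])
EX=np.array([np.cos(YAW),np.sin(YAW),0]);EY=np.array([-EX[1],EX[0],0])
def F(): return state()["ft_force"]
def T(): return state()["time"]
def P(): return state()["ee_pos"]
E
python3 - <<'E'
from h import *
b=np.array([.588,-.019,0])+EX*.0235
close();print(T(),state()["finger_gap"])
move_to(b+[0,0,.15],q(YAW));print(T(),P(),F())
move_l(b+[0,0,.10],speed=.2);f0=F();print(f0)
move_l(b+[0,0,.049],speed=.1);print(T(),P(),F()-f0)
move_l(b-EX*.03+[0,0,.049],speed=.1);print(T(),P(),F()-f0)
E
```

```text
1.4417 0.000664001779778737
3.9 [ 0.61149181 -0.01887705  0.15011876] [-0.4028901  -0.09173631 -0.13248072]
[ 0.57624704 -0.23594561  0.39264001]
4.9583 [ 0.61176217 -0.01800007  0.0495462 ] [ 0.36109942  0.43317447 -0.72848956]
5.4083 [ 0.5821085  -0.01932459  0.0499911 ] [-0.57486055 -0.31201633  0.27261326]
```

```bash
python3 - <<'E'
from h import *
b=np.array([.588,-.019,0])+EX*.0235
f0=F()
move_l(b-EX*.11+[0,0,.049],speed=.12);print(T(),P(),F()-f0)
for k in range(115,170,3):
    move_l(b-EX*k*.001+[0,0,.049],speed=.05);f=(F()-f0)@EX;print(k,f.round(1),((P()-b)@EX).round(4),end=' | ')
    if f>12:break
print(T())
d=get_image("top");cv2.imwrite("pics/c.png",d["frame"])
E
```

```text
6.225 [ 0.50216441 -0.02275857  0.04920166] [ 0.04576963  0.54679165 -0.91682499]
115 0.8 -0.1149 | 118 0.7 -0.1181 | 121 -0.2 -0.1211 | 124 -0.7 -0.1241 | 127 -0.6 -0.1271 | 130 -0.4 -0.1301 | 133 -1.0 -0.1331 | 136 0.6 -0.1361 | 139 0.2 -0.1391 | 142 -0.2 -0.1421 | 145 -0.7 -0.1451 | 148 -0.4 -0.1481 | 151 -0.9 -0.1511 | 154 -0.7 -0.1541 | 157 0.4 -0.1571 | 160 0.5 -0.1601 | 163 -0.6 -0.1631 | 166 0.8 -0.1661 | 169 -0.0 -0.1691 | 10.975
```

View pics/c.png

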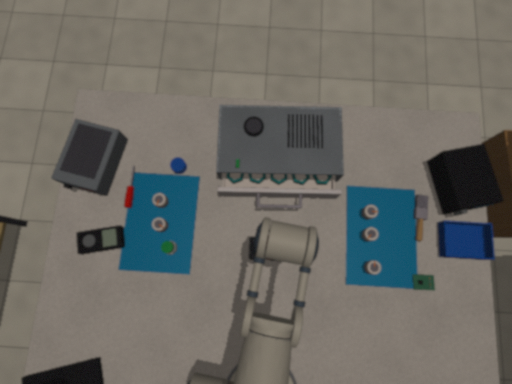

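```bash
python3 - <<'E'
from h import *
for n in("top","side"):
    d=get_image(n);print(n,bar(d,.56,.61))
    c=proj(d,[.588,-.019,.062]);t=proj(d,P()+[0,0,-.008]);print(c,t)
    x,y=int(c[0]),int(c[1]);cv2.imwrite(f"pics/d_{n}.png",cv2.resize(d["frame"][max(0,y-50):y+80,x-70:x+110],None,fx=4,fy=4,interpolation=2))
    if n=="top":
        W=cloud(d)
        for v in range(184,214,1): print(v,W[v,279].round(3),d["frame"][v,279])
E
```

```text
top (array([ 0.58987328, -0.02244765]), np.float64(0.1490683193828476), np.int64(144), np.float64(0.06569908388116216))
[277.4495099  206.49938538] [276.73177721 251.44136332]
184 [ 0.676 -0.022  0.017] [ 93 100 102]
185 [ 0.672 -0.022  0.018] [115 126 135]
186 [ 0.669 -0.023  0.015] [126 135 147]
187 [ 0.667 -0.023  0.009] [129 137 149]
188 [ 0.646 -0.02   0.082] [129 135 145]
189 [0.38 0.03 1.2 ] [133 138 147]
190 [ 0.64  -0.02   0.081] [136 140 149]
191 [ 0.636 -0.021  0.081] [130 133 141]
192 [ 0.633 -0.021  0.079] [106 110 116]
193 [ 0.633 -0.022  0.067] [78 80 86]
194 [ 0.633 -0.022  0.05 ] [63 64 69]
195 [ 0.633 -0.023  0.036] [60 63 67]
196 [ 0.633 -0.024  0.018] [66 69 74]
197 [ 0.634 -0.025 -0.001] [83 89 95]
198 [ 0.63  -0.026  0.   ] [105 111 119]
199 [ 0.627 -0.026 -0.004] [113 122 130]
200 [ 0.623 -0.026 -0.   ] [115 124 132]
201 [ 0.618 -0.026  0.003] [116 125 132]
202 [ 0.615 -0.026  0.001] [115 123 131]
203 [ 0.612 -0.026  0.   ] [111 119 128]
204 [ 0.609 -0.027 -0.001] [105 110 118]
205 [ 0.593 -0.024  0.063] [ 97  98 105]
206 [ 0.59  -0.024  0.062] [93 92 98]
207 [ 0.586 -0.024  0.065] [85 85 91]
208 [ 0.594 -0.027  0.001] [78 81 87]
209 [ 0.592 -0.028 -0.005] [77 82 87]
210 [ 0.587 -0.028  0.   ] [ 87  93 100]
211 [ 0.584 -0.028  0.   ] [103 112 119]
212 [ 0.581 -0.028 -0.002] [111 120 128]
213 [ 0.577 -0.028 -0.001] [113 122 130]
side (array([ 0.58696873, -0.01739265]), np.float64(0.14760885721929656), np.int64(73), np.float64(0.06360425949592735))
[260.11532192 185.43749594] [296.48234162 196.12218695]
```

View pics/d_side.png

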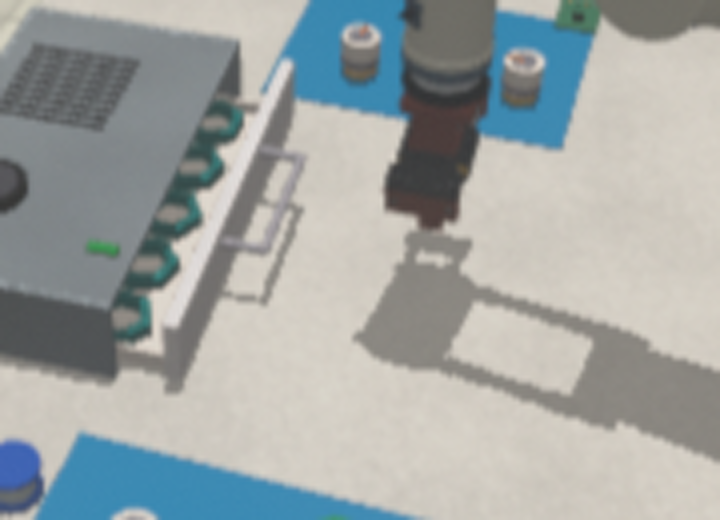

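View pics/d_top.png

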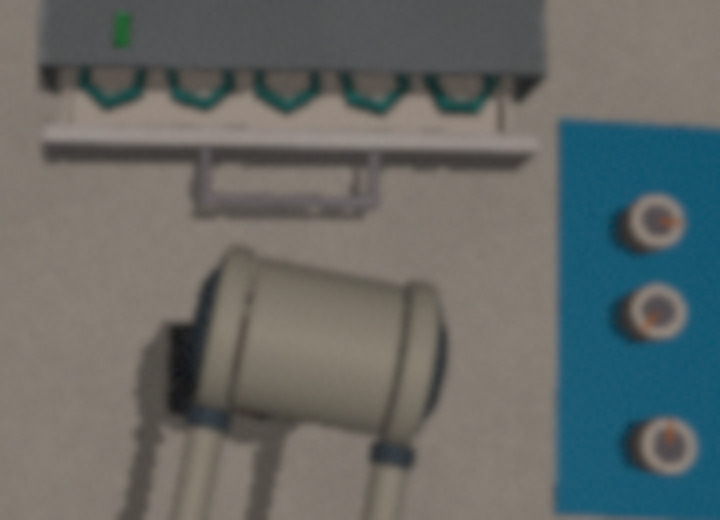

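```bash
python3 - <<'E'
from h import *
print(P(),state()["finger_gap"])
d=get_image("side");W=cloud(d)
m=(abs(W[...,0]-.442)<.06)&(abs(W[...,1]+.025)<.08)&(W[...,2]>.02)&(W[...,2]<.14)
p=W[m]
for lo in np.arange(.03,.14,.006):
    k=p[(p[:,2]>=lo)&(p[:,2]<lo+.006)]
    if len(k): print(lo.round(3),len(k),k.min(0).round(3),k.max(0).round(3))
E
```

```text
[ 0.4426914  -0.02529072  0.0490715 ] 0.0004987539372310815
0.066 6 [ 0.431 -0.025  0.066] [ 0.453 -0.014  0.07 ]
0.072 6 [ 0.431 -0.022  0.074] [ 0.449 -0.013  0.078]
0.078 6 [ 0.433 -0.017  0.079] [ 0.452 -0.012  0.082]
0.084 1 [ 0.437 -0.014  0.084] [ 0.437 -0.014  0.084]
```

```bash
python3 - <<'E'
from h import *
d=get_image("side");W=cloud(d)
for z in (.041,.049,.06,.07,.08,.1,.12,.14):
    print(z,proj(d,[.4427,-.0253,z]).round(1))
for v in range(178,202):
    print(v,[(tuple(int(i) for i in d["frame"][v,u]),W[v,u].round(3).tolist() if d["depth"][v,u]>0 else 0) for u in (294,296,298)])
cv2.imwrite("pics/e.png",cv2.resize(d["frame"][120:215,250:340],None,fx=6,fy=6,interpolation=0))
E
```

```text
0.041 [296.5 196.1]
0.049 [296.6 194.6]
0.06 [296.8 192.5]
0.07 [297.  190.6]
0.08 [297.2 188.6]
0.1 [297.6 184.7]
0.12 [297.9 180.7]
0.14 [298.3 176.6]
178 [((63, 62, 61), [0.444, 0.05, 0.194]), ((63, 63, 62), [0.438, 0.044, 0.191]), ((63, 62, 61), [0.431, 0.045, 0.193])]
179 [((64, 64, 62), [0.443, 0.055, 0.194]), ((64, 63, 62), [0.437, 0.051, 0.193]), ((64, 64, 62), [0.431, 0.046, 0.19])]
180 [((64, 64, 63), [0.442, 0.057, 0.192]), ((63, 63, 62), [0.436, 0.055, 0.191]), ((63, 63, 62), [0.43, 0.05, 0.189])]
181 [((63, 63, 62), [0.441, 0.063, 0.192]), ((63, 63, 62), [0.435, 0.059, 0.19]), ((66, 66, 65), [0.428, 0.058, 0.191])]
182 [((63, 62, 63), [0.44, 0.064, 0.188]), ((62, 62, 61), [0.434, 0.063, 0.19]), ((64, 64, 63), [0.426, 0.07, 0.197])]
183 [((62, 63, 67), [0.44, 0.065, 0.185]), ((62, 62, 65), [0.433, 0.063, 0.185]), ((62, 62, 62), [0.427, 0.062, 0.186])]
184 [((61, 63, 75), [0.439, 0.066, 0.181]), ((62, 63, 72), [0.432, 0.066, 0.183]), ((62, 64, 70), [0.427, 0.06, 0.18])]
185 [((61, 64, 77), [0.44, 0.061, 0.173]), ((61, 63, 77), [0.433, 0.062, 0.175]), ((62, 65, 78), [0.427,
[... 1415 characters left out ...]
445, -0.073, -0.002])]
197 [((134, 141, 144), [0.459, -0.064, -0.003]), ((136, 144, 147), [0.451, -0.064, -0.001]), ((132, 138, 142), [0.443, -0.063, 0.002])]
198 [((158, 167, 171), [0.458, -0.062, -0.006]), ((167, 175, 180), [0.45, -0.058, -0.001]), ((162, 169, 174), [0.442, -0.058, 0.002])]
199 [((179, 188, 193), [0.457, -0.054, -0.005]), ((188, 198, 203), [0.449, -0.055, -0.003]), ((187, 196, 202), [0.441, -0.055, -0.001])]
200 [((163, 171, 175), [0.455, -0.046, -0.002]), ((168, 177, 180), [0.448, -0.051, -0.004]), ((169, 177, 183), [0.439, -0.05, -0.001])]
201 [((132, 139, 141), [0.453, -0.038, 0.0]), ((133, 139, 143), [0.446, -0.044, -0.003]), ((137, 143, 146), [0.438, -0.044, -0.001])]
```

View pics/e.png

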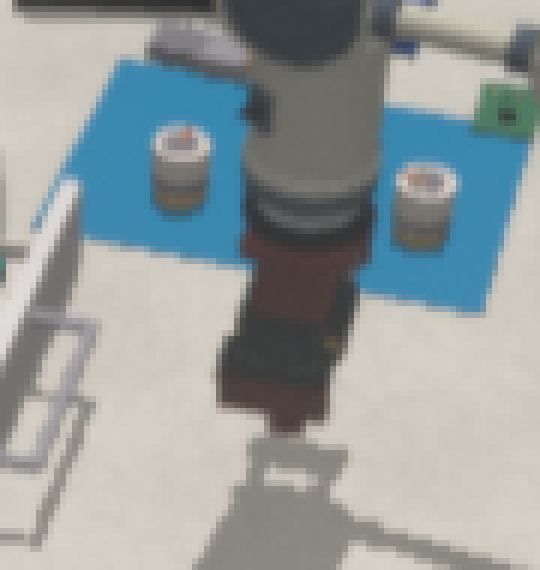

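```bash
python3 - <<'E'
from h import *
p=P();f0=F();print(f0)
def tip():
    d=get_image("side");W=cloud(d)
    m=(abs(W[...,0]-.442)<.02)&(abs(W[...,1]+.025)<.03)&(W[...,2]>.006)&(W[...,2]<.09)&(d["frame"].sum(2)<330)
    return np.sort(W[m][:,2])[:4]
move_l([p[0],p[1],.03],speed=.08);print(P()[2],tip())
z=.03
while z>-.03:
    z-=.0015;move_l([p[0],p[1],z],speed=.05);f=F()-f0
    if f[2]>2.5:
        print("contact",z,P(),f);break
else: print("none")
print(tip(),F()-f0,T())
move_l([p[0],p[1],z+.01],speed=.08);print(F(),T())
E
```

```text
[0.13484921 0.29188251 0.55391759]
0.028887921799669328 [0.04719502 0.05058983 0.05059703 0.05213023]
contact -0.022500000000000013 [ 0.44288489 -0.02529839 -0.02101228] [-4.6801596  -0.14934657 10.12291824]
[0.0063227  0.00652941 0.0898385 ] [-4.73107413  0.12769839  8.47727793] 20.4667
[-1.17519473  0.65473963 -0.88480226] 20.7417
```

```bash
cat >> h.py <<'E'
TIP=.0205   # real tip height = ee z + TIP
E
python3 - <<'E'
from h import *
b=np.array([.588,-.019,0])+EX*.0235
p=P();move_l([p[0],p[1],.08],speed=.2);f0=F()
move_l(b+[0,0,.08],speed=.25)
move_l(b+[0,0,.021],speed=.1);print(T(),P(),F()-f0)
move_l(b-EX*.11+[0,0,.021],speed=.1);print(T(),P(),F()-f0)
for k in range(114,180,3):
    move_l(b-EX*k*.001+[0,0,.021],speed=.05);f=(F()-f0)@EX;print(k,f.round(1),((P()-b)@EX).round(4),end=' | ')
    if f>12:break
print(T(),P())
d=get_image("top");cv2.imwrite("pics/f.png",d["frame"])
E
```

```text
22.925 [ 0.61173018 -0.0180304   0.021576  ] [ 0.15970752 -0.2346882   0.38449284]
24.175 [ 0.50159106 -0.02275316  0.02091402] [1.90854105 0.21580999 1.60761412]
114 2.0 -0.1142 | 117 0.8 -0.1173 | 120 0.8 -0.1204 | 123 1.1 -0.1234 | 126 1.5 -0.1264 | 129 0.9 -0.1294 | 132 1.2 -0.1323 | 135 14.3 -0.1324 | 26.175 [ 0.47915405 -0.02369648  0.02119876]
```

View pics/f.png

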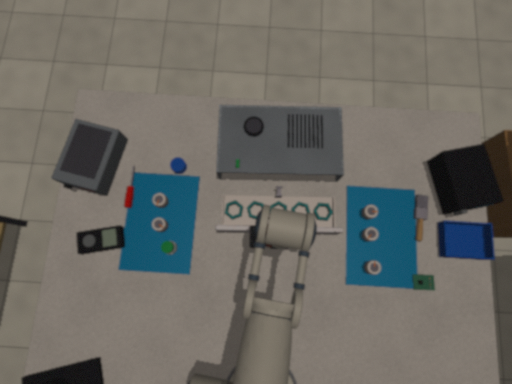

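```bash
python3 - <<'E'
from h import *
p=P();move_l(p+EX*.006,speed=.1);p=P();move_l([p[0],p[1],.13],speed=.3)
move_to([.26,-.33,.15],q(0));gripper_open();print(T())
for n in("side","top"):
    d=get_image(n);cv2.imwrite(f"pics/g_{n}.png",d["frame"])
    np.savez(f"pics/g_{n}.npz",**d)
f=d["frame"]
cv2.imwrite("pics/g1.png",cv2.resize(f[180:245,205:355],None,fx=5,fy=5,interpolation=2))
cv2.imwrite("pics/g2.png",np.hstack([cv2.resize(f[185:285,340:420],None,fx=5,fy=5,interpolation=2),cv2.resize(f[185:285,130:190],None,fx=5,fy=5,interpolation=2)]))
E
```

```text
29.7833
```

View pics/g1.png

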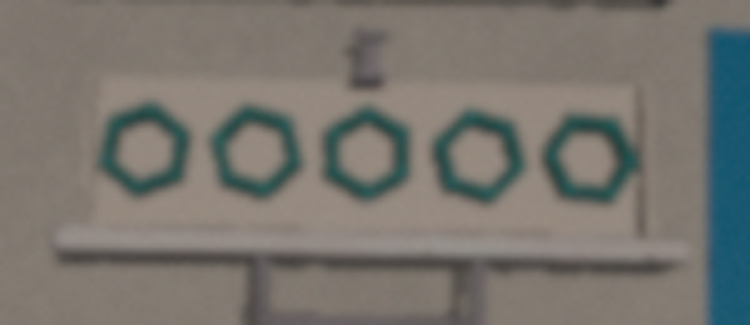

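View pics/g_top.png

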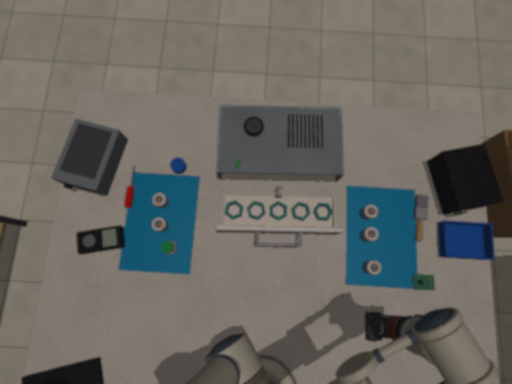

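View pics/g2.png

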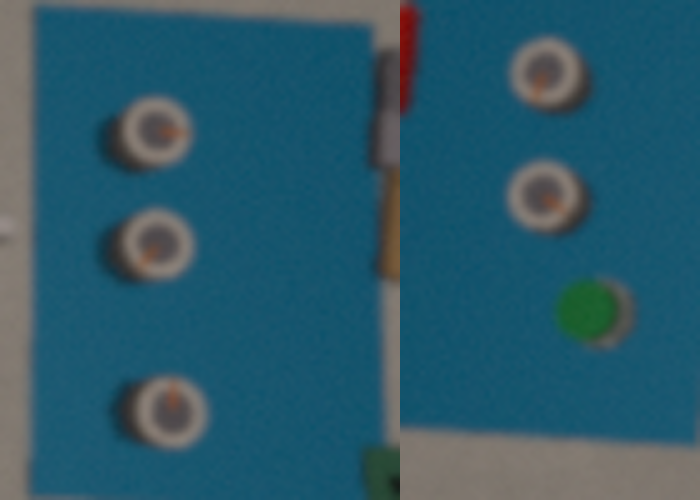

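```bash
cat >> h.py <<'E'
def up(d,box,s=6):
    u0,u1,v0,v1=box;im=cv2.resize(d["frame"][v0:v1,u0:u1],None,fx=s,fy=s,interpolation=cv2.INTER_CUBIC)
    return im,lambda p:((p[0]+.5)/s-.5+u0,(p[1]+.5)/s-.5+v0)
def rings(d,box):
    im,f=up(d,box);h=cv2.cvtColor(im,cv2.COLOR_BGR2HSV)
    m=cv2.inRange(h,(75,75,20),(98,255,255));out=[]
    for c in cv2.findContours(m,cv2.RETR_EXTERNAL,cv2.CHAIN_APPROX_NONE)[0]:
        if cv2.contourArea(c)<1500: continue
        Wp=np.array([ray(d,f(p[0]),.026)[:2] for p in c])
        M=cv2.moments(Wp.astype(np.float32)*1000);ctr=np.array([M["m10"],M["m01"]])/M["m00"]/1000
        r=Wp-ctr;th=np.arctan2(r[:,1],r[:,0]);rad=np.hypot(*r.T)
        # resample by angle; corners = maxima of radius
        g=np.linspace(-np.pi,np.pi,361)[:-1];o=np.argsort(th);rr=np.interp(g,th[o],rad[o],period=2*np.pi)
        ph=np.angle((rr*np.exp(6j*g)).sum())/6  # corner direction mod 60
        out.append((ctr,np.degrees(ph)%60,rr.mean(),np.abs((rr*np.exp(6j*g)).mean())))
    return sorted(out,key=lambda t:-t[0][1])
def heads(d,box):
    im,f=up(d,box);b,g,r=[im[...,i].astype(int) for i in range(3)]
    m=((b<r+25)&(r>70)).astype(np.uint8);m=cv2.morphologyEx(m,cv2.MORPH_OPEN,np.ones((7,7)));out=[]
    for c in cv2.findContours(m,cv2.RETR_EXTERNAL,cv2.CHAIN_APPROX_NONE)[0]:
        x,y,w,hh=cv2.boundingRect(c)
        if cv2.contourArea(c)<2000 or w>130 or hh>150: continue
        mk=np.zeros_like(m);cv2.drawContours(mk,[c],-1,1,-1)
        # top face: bright white ring -> ellipse fit of its hull
        v=np.percentile(g[mk>0],85);ring=((g>v*.72)&(mk>0)).astype(np.uint8)
        cc=max(cv2.findContours(ring,0,1)[0],key=cv2.contourArea);e=cv2.fitEllipse(cv2.convexHull(cc))
        ctr=ray(d,f(e[0]),.051)[:2]
        in_=np.zeros_like(m);cv2.ellipse(in_,(e[0],(e[1][0]*.8,e[1][1]*.8),e[2]),1,-1)
        w_=np.clip((r-b)-25,0,None)*in_;ys,xs=np.nonzero(w_);ww=w_[ys,xs]
        if len(ww)==0: continue
        o=ray(d,f(((xs*ww).sum()/ww.sum(),(ys*ww).sum()/ww.sum())),.051)[:2]-ctr
        out.append((ctr,np.degrees(np.arctan2(o[1],o[0])),np.hypot(*o),e[1]))
    return out
E
python3 - <<'E'
from h import *
d=dict(np.load("pics/g_top.npz"));s=dict(np.load("pics/g_side.npz"))
np.set_printoptions(precision=4,suppress=True)
for t in rings(d,(210,350,185,235)):print(t)
print(bar(d,.44,.49))
for t in heads(d,(345,418,190,285)):print(t)
for t in heads(d,(135,190,188,240)):print(t)
print("side")
for t in rings(s,(190,290,130,250)):print(t)
print(bar(s,.44,.49))
for t in heads(s,(260,335,130,168)):print(t)
for t in heads(s,(200,262,250,300)):print(t)
E
```

```text
(array([0.5753, 0.128 ]), np.float64(53.33682757694117), np.float64(0.026980070304081196), np.float64(0.0008236491130732132))
(array([0.5794, 0.0516]), np.float64(17.007466621573034), np.float64(0.025183755817423305), np.float64(0.0005706590697839461))
(array([ 0.5816, -0.0231]), np.float64(3.1182923936183573), np.float64(0.026975139435541497), np.float64(0.0008064015547215139))
(array([ 0.5847, -0.0987]), np.float64(16.463156077038406), np.float64(0.02710992676267298), np.float64(0.0008134585709519212))
(array([ 0.588 , -0.1747]), np.float64(28.161876828351705), np.float64(0.027419560367253067), np.float64(0.000874611378092472))
(array([ 0.4652, -0.0286]), np.float64(0.14519873206509104), np.int64(154), np.float64(0.06575607083033366))
(array([ 0.4123, -0.3388]), np.float64(-9.097186526087865), np.float64(0.010512965889520783), (82.69120788574219, 89.44563293457031))
(array([ 0.5199, -0.3312]), np.float64(142.60058987771043), np.float64(0.011925663328270433), (80.16936492919922, 87.28559875488281))
(array([ 0.5951, -0.3307]), np.float64(-91.1937994154995), np.float64(0.0108118603098
[... 763 characters left out ...]
t64(0.03334605856353956), np.float64(0.0017682156054605962))
(array([ 0.4614, -0.0215]), np.float64(0.15100332650576004), np.int64(77), np.float64(0.06341734152381187))
(array([ 0.4085, -0.3314]), np.float64(-35.56660852702929), np.float64(0.012149214647373341), (42.86798095703125, 61.3327522277832))
(array([ 0.5914, -0.3232]), np.float64(-86.45704357934319), np.float64(0.014434360688313896), (39.96421813964844, 58.434898376464844))
(array([0.5042, 0.3734]), np.float64(-113.333723391124), np.float64(0.011709188106673376), (70.96080780029297, 82.54537963867188))
(array([0.5863, 0.3824]), np.float64(-179.56654193324016), np.float64(0.010050085649208765), (69.62389373779297, 80.30325317382812))
```

```bash
cat >> h.py <<'E'
np.set_printoptions(precision=4,suppress=True)
R=np.radians
OFF=np.array([-.001,.003])
zt=lambda bottom: bottom+.020-TIP      # ee z for a cartridge underside height
def pick(xy,adeg,zc=.13):
    o=q(R(adeg))
    move_to([*xy,.11],o); move_l([*xy,.04],speed=.25); 
    f0=F();move_l([*xy,zt(0)],speed=.12);print("down",T(),(F()-f0)[2].round(1))
    close();print("gap",state()["finger_gap"]);move_l([*xy,zc],speed=.25);print("lift",T(),state()["finger_gap"],F()-f0)
def contact(xy,adeg):
    o=q(R(adeg));move_to([*xy,.125],o)
    move_l([*xy,zt(.034)],speed=.2);hold(.1);f0=F();z=zt(.034)
    while z>zt(.010):
        z-=.001;move_l([*xy,z],speed=.03);f=(F()-f0)
        if f[2]>3: break
    print("contact z bottom",(P()[2]-zt(0)).round(4),"f",f,T());return z,f0
E
cat > s1.py <<'E'
from h import *
pick(np.array([.4123,-.3388])+OFF,0)
n=np.array([.588,-.1747])+OFF
z,f0=contact(n,67)
E
python3 s1.py
```

```text
down 31.475 -0.6
gap 0.043791994544524517
lift 32.9 0.04355750896473233 [ 0.4532  0.3566 -2.5156]
contact z bottom 0.022 f [-1.0464 -0.843   5.8813] 37.8083
```

```bash
cat >> h.py <<'E'
def sweep(z,f0,lo=-30,hi=30,step=4):
    """turn j6 about present angle in steps with preload; returns True when the force drops"""
    j0=np.array(state()["joint_pos"]);xy=P()[:2]
    seq=[0]
    seq+=list(range(step,hi+1,step))+list(range(hi-hi%step-step,lo-1,-step))
    for s in seq:
        j=j0.copy();j[5]=j0[5]-R(s);movej(j);f=F()-f0;print(s,f[2].round(1),state()["moment"][2].round(2),end=' | ')
        if f[2]<1.5:
            p=P();move_l([p[0],p[1],p[2]-.002],speed=.04);g=F()-f0
            print("\n try",g,P()[2]-zt(0))
            if g[2]<4 : return s
    return None
E
python3 - <<'E'
from h import *
d=P();f0=np.array([0,0,-1.5]);print(F())
s=sweep(0,f0);print(s,P(),T())
E
```

```text
[-1.7576 -1.2583  4.8554]
0 4.4 0.02 | 4 4.1 0.08 | 8 3.7 -0.02 | 12 4.2 -0.02 | 16 4.6 0.06 | 20 5.5 0.03 | 24 5.6 -0.0 | 28 5.2 0.03 | 24 5.2 0.01 | 20 6.2 -0.0 | 16 5.6 -0.0 | 12 5.6 0.03 | 8 6.0 0.01 | 4 4.8 0.0 | 0 5.4 -0.07 | -4 5.0 -0.0 | -8 5.9 0.0 | -12 6.5 -0.0 | -16 6.4 0.0 | -20 5.6 -0.04 | -24 5.9 0.04 | -28 6.8 -0.0 | None [ 0.5873 -0.1719  0.0216] 43.3083
```

```bash
cat >> h.py <<'E'
def probe(lift=.0015,thr=4,step=.0007,maxd=.006):
    p0=np.array(P());z=p0[2]+lift;move_l([p0[0],p0[1],z],speed=.05);c=p0[:2].copy();hold(.1)
    for ax in (EY[:2],EX[:2]):
        f0=F();lim=[]
        for sg in (1,-1):
            k=0
            while k<maxd:
                k+=step;t=c+sg*k*ax;move_l([*t,z],speed=.03);f=((F()-f0)[:2]@ax)*sg
                if f<-thr: break
            lim.append(((np.array(P())[:2]-c)@ax,f));
            move_l([*c,z],speed=.06)
        m=(lim[0][0]+lim[1][0])/2;print("probe",np.array(lim),m,T());c=c+m*ax
    move_l([*c,z],speed=.05);return c
E
python3 - <<'E'
from h import *
c=probe();print(c,P(),T(),state()["finger_gap"])
E
```

```text
probe [[ 0.0004 -5.2585]
 [-0.0058 -5.4285]] -0.0026865448822545844 47.1667
probe [[ 0.0064 -2.9272]
 [-0.0025 -4.1419]] 0.0019438862130041262 50.925
[ 0.5894 -0.1745] [ 0.5892 -0.1744  0.0228] 51.175 0.04371236859424376
```

```bash
sed -i 's/^OFF=.*/OFF=np.array([0,0.])/' h.py; python3 - <<'E'
from h import *
p=P();f0=np.array([0,0,-1.])
n=[.588,-.1747]
o=q(R(59))
move_l([*n,p[2]],speed=.05,orientation=o);hold(.1);f0=F();print(f0,T())
z=p[2]
for i in range(6):
    z-=.0007;move_l([*n,z],speed=.03);f=F()-f0
    if f[2]>4:break
print(P()[2]-zt(0),f)
s=sweep(z,f0,lo=-24,hi=36);print(s,P(),T())
E
```

```text
[ 0.8436 -0.184  -1.7562] 51.775
0.019049963422073837 [-0.7082 -0.1591  0.3454]
0 0.0 -0.06 | 
 try [-1.3593  0.0444  0.0835] 0.01678708872550215
0 [ 0.5878 -0.1746  0.0163] 53.775
```

```bash
cat >> h.py <<'E'
def seat(f0,thr=8):
    p=np.array(P());z=p[2]
    while z>zt(.010):
        z-=.001;move_l([p[0],p[1],z],speed=.04);f=F()-f0
        if f[2]>thr:break
    print("seat bottom",P()[2]-zt(0),f,T());return P()[2]-zt(0)
def leave():
    gripper_open();p=P();move_l([p[0],p[1],.12],speed=.3);print("left",T(),P())
def snap(tag):
    d=get_image("top");np.savez(f"pics/{tag}.npz",**d);cv2.imwrite(f"pics/{tag}.png",d["frame"]);return d
E
python3 - <<'E'
from h import *
f0=F();f0[2]=-1.7
seat(f0);leave()
d=snap("h");print(heads(d,(345,418,190,285)))
print(heads(d,(135,190,188,240)))
s=get_image("side");cv2.imwrite("pics/hs.png",cv2.resize(s["frame"][110:240,170:350],None,fx=4,fy=4,interpolation=2))
E
```

```text
seat bottom 0.013032993875117693 [-2.1959  1.0948 10.2821] 55.275
left 56.625 [ 0.5884 -0.1748  0.1216]
[]
[(array([0.5081, 0.3691]), np.float64(-123.50305424964087), np.float64(0.010493361035403478), (80.9818115234375, 86.25186157226562)), (array([0.5905, 0.3779]), np.float64(162.08515042333042), np.float64(0.011339098023379937), (78.68321228027344, 85.294921875))]
```

View pics/hs.png

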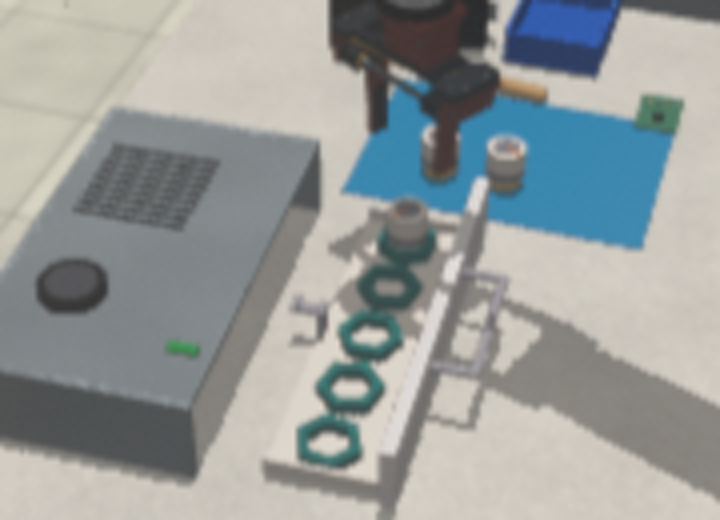

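View pics/h.png

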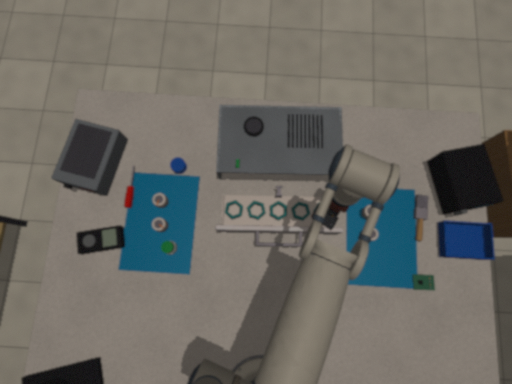

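```bash
cat >> h.py <<'E'
def contact(xy,adeg):
    o=q(R(adeg));move_to([*xy,.125],o)
    move_l([*xy,zt(.029)],speed=.2);hold(.1);f0=F();z=zt(.029)
    while z>zt(.0125):
        z-=.0012;move_l([*xy,z],speed=.04);f=(F()-f0)
        if f[2]>3: break
    print("contact z bottom",(P()[2]-zt(0)).round(4),"f",f,T());return z,f0
def sweep(f0,seq=(0,-4,-8,4,8,12,16,-12,-16,-20,-24,20,24,28,32)):
    j0=np.array(state()["joint_pos"])
    for s in seq:
        j=j0.copy();j[5]=j0[5]-R(s);movej(j);f=F()-f0;print(s,f[2].round(1),end=' | ')
        if f[2]<1.8:
            p=P();move_l([p[0],p[1],p[2]-.002],speed=.04);g=F()-f0
            print("\n try",g,P()[2]-zt(0))
            if g[2]<4 : return s
    return None
def do(cart,ai,nest,af):
    pick(cart,ai)
    if state()["finger_gap"]<.04: print("NO GRASP");return False
    z,f0=contact(nest,af)
    if P()[2]-zt(0)>.0245: print("NOT IN");return False
    if P()[2]-zt(0)>.019:
        s=sweep(f0);print("s",s,T())
        if s is None: return False
    b=seat(f0)
    if b>.0155: print("NOT DOWN");return False
    leave();return True
E
python3 - <<'E'
from h import *
print(do(np.array([.5199,-.3312]),0,np.array([.5847,-.0987]),82))
d=snap("i");
for t in heads(d,(345,418,190,285))+heads(d,(135,190,188,240)):print(t)
E
```

```text
down 58.3917 1.0
gap 0.04354397083336112
lift 59.8167 0.0433742687950975 [ 0.6097 -0.3267 -1.3337]
contact z bottom 0.0129 f [-0.5876  4.8155  5.4222] 65.025
seat bottom 0.012774732818785398 [-2.5956  4.6206 11.3486] 65.525
left 66.875 [ 0.5854 -0.0987  0.1213]
True
(array([ 0.5951, -0.3307]), np.float64(-91.26611400392635), np.float64(0.010775844015134239), (79.35008239746094, 85.96424102783203))
(array([0.5081, 0.3691]), np.float64(-123.44533735569078), np.float64(0.010432274079314793), (80.74971008300781, 85.95198822021484))
(array([0.5905, 0.3778]), np.float64(161.70881122589606), np.float64(0.011410861423479439), (78.68932342529297, 85.37312316894531))
```

```bash
python3 - <<'E'
from h import *
print(do(np.array([.5951,-.3307]),0,np.array([.5816,-.0232]),64))
d=snap("j");
for t in heads(d,(345,418,190,285))+heads(d,(135,190,188,240)):print(t)
b=(210,270,185,235)
for t in rings(d,b):print(t)
cv2.imwrite("pics/j1.png",cv2.resize(d["frame"][180:245,205:355],None,fx=5,fy=5,interpolation=2))
E
```

```text
down 68.8667 -1.3
gap 0.04356221440103953
lift 70.2917 0.043756309932374414 [-0.0857 -0.5734 -3.8086]
contact z bottom 0.0212 f [-1.6014 -1.0083  4.1692] 73.95
0 2.5 | -4 3.1 | -8 3.1 | 4 0.0 | 
 try [ 1.2109 -0.4307 -1.1595] 0.018021725122136067
s 4 75.2667
seat bottom 0.012612654633641286 [-3.8898 -1.5709  8.7695] 77.0167
left 78.3667 [ 0.582  -0.0231  0.1213]
True
(array([0.508, 0.369]), np.float64(-123.35680489168794), np.float64(0.010482475615610404), (81.15458679199219, 86.06721496582031))
(array([0.5904, 0.3778]), np.float64(161.54068868003472), np.float64(0.011381219284992727), (78.94061279296875, 85.64545440673828))
(array([0.5761, 0.1274]), np.float64(54.25999099472478), np.float64(0.027157293890238056), np.float64(0.0007587779294716224))
```

View pics/j1.png

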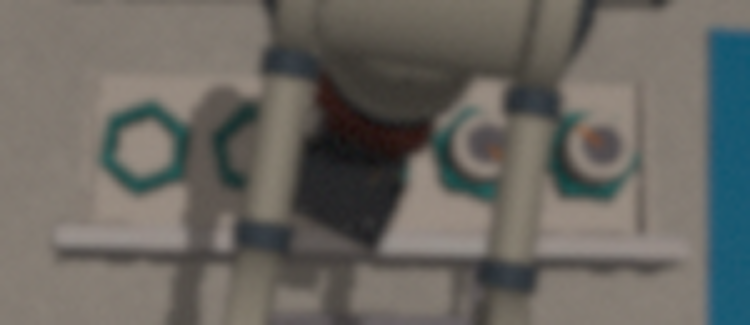

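```bash
python3 - <<'E'
from h import *
ok=do(np.array([.508,.369]),180,np.array([.5786,.0520]),112);print(ok)
d=snap("k");
for t in heads(d,(345,418,190,285))+heads(d,(135,190,188,240)):print(t)
for t in rings(d,(210,246,185,235)):print(t)
E
```

```text
down 80.8167 -1.1
gap 0.043801418667300196
lift 82.2417 0.04390846427536024 [-1.1462  0.071  -3.177 ]
contact z bottom 0.013 f [-2.4639 -0.9656  4.5799] 87.7083
seat bottom 0.013006046805100924 [-3.5493 -0.4432  8.0334] 87.9583
left 89.3 [0.5795 0.052  0.1215]
True
(array([0.5904, 0.3778]), np.float64(161.60130076806615), np.float64(0.01139518821613786), (79.09085083007812, 85.51448059082031))
```

```bash
python3 - <<'E'
from h import *
ok=do(np.array([.5904,.3778]),180,np.array([.5755,.1278]),102);print(ok)
if ok:
    move_to([.33,.2,.15],q(R(90)));print(T())
    d=snap("l");s=get_image("side");np.savez("pics/ls.npz",**s)
    cv2.imwrite("pics/l1.png",cv2.resize(d["frame"][180:245,205:355],None,fx=5,fy=5,interpolation=2))
    cv2.imwrite("pics/l2.png",cv2.resize(s["frame"][110:240,170:350],None,fx=4,fy=4,interpolation=2))
    print(bar(d,.44,.49))
E
```

```text
down 91.5 0.0
gap 0.043631995292726336
lift 92.925 0.043437749540641335 [-0.8665  1.381  -2.6957]
contact z bottom 0.0184 f [ 0.0072 -2.5994  3.9115] 96.8917
seat bottom 0.01494955808885836 [-0.6652 -3.0135  8.2605] 97.8917
left 99.225 [0.5763 0.1277 0.1216]
True
100.2333
(array([ 0.4658, -0.0286]), np.float64(0.14537277425145206), np.int64(150), np.float64(0.06569366371166493))
```

View pics/l1.png

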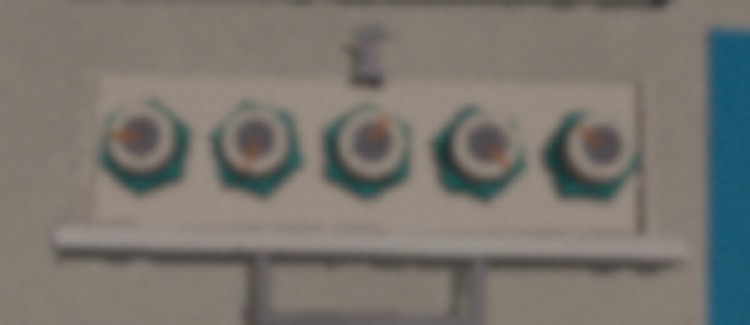

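View pics/l2.png

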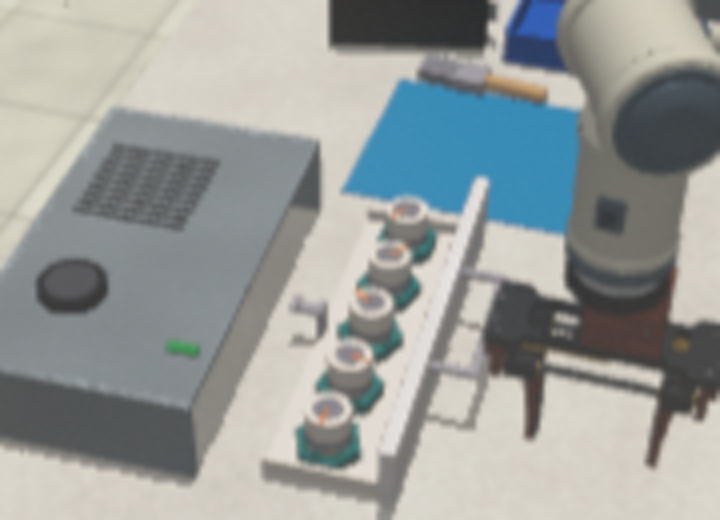

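View pics/l.png

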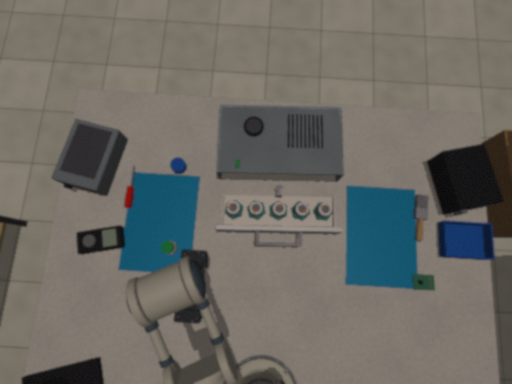

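```bash
python3 - <<'E'
from h import *
N=np.array([[.5755,.1278],[.5786,.052],[.5816,-.0232],[.5847,-.0987],[.588,-.1747]])
for i in range(4):
    d=get_image("top");W=cloud(d);ok=d["depth"]>0
    print([round(float(np.median(W[ok&(np.hypot(W[...,0]-n[0],W[...,1]-n[1])<.02)&(W[...,2]>.05)][:,2])),4) for n in N])
close()
n=N[0];move_to([*n,.11],q(R(90)));move_l([*n,.055],speed=.2);hold(.1);f0=F();z=.055
while z>.036:
    z-=.001;move_l([*n,z],speed=.04);f=F()-f0
    if f[2]>12:break
print("tip",P()[2]+TIP,f,T())
n=N[1];move_l([*n,.06],speed=.2) if 0 else move_l([N[0][0],N[0][1],.07],speed=.2)
move_l([*n,.07],speed=.2);move_l([*n,.050],speed=.2);hold(.1);f0=F();z=.05
while z>.036:
    z-=.001;move_l([*n,z],speed=.04);f=F()-f0
    if f[2]>12:break
print("tip2",P()[2]+TIP,f,T())
move_l([*n,.08],speed=.2)
E
```

```text
[0.0662, 0.064, 0.064, 0.0639, 0.0636]
[0.0662, 0.0641, 0.0639, 0.0633, 0.0634]
[0.0662, 0.0639, 0.0638, 0.0641, 0.0639]
[0.066, 0.0635, 0.0641, 0.0636, 0.0636]
tip 0.06326395927290468 [-2.1205 -1.3397 13.922 ] 107.4167
tip2 0.06328925123467685 [-2.0595 -0.4639 14.3773] 111.3583
```

```bash
python3 - <<'E'
from h import *
b=np.array([.4652,-.0286,0])
p=P();move_l([p[0],p[1],.13],speed=.3)
s=b-EX*.045
move_to([*s[:2],.13],q(YAW));move_l([*s[:2],.0245],speed=.2)
N=np.array([[.5755,.1278],[.5786,.052],[.5816,-.0232],[.5847,-.0987],[.588,-.1747]])
for v in("top","side"):
    d=get_image(v);W=cloud(d);ok=d["depth"]>0
    print([round(float(np.median(W[ok&(np.hypot(W[...,0]-n[0],W[...,1]-n[1])<.02)&(W[...,2]>.05)][:,2])),4) for n in N])
f0=F();print(T(),P(),f0)
E
```

```text
[0.0638, 0.064, 0.064, 0.0637, 0.0639]
[0.0619, 0.0617, 0.0611, 0.0613, 0.0613]
114.025 [ 0.4215 -0.0307  0.0264] [-0.0141 -0.0582 -0.2473]
```

All five heads are now at the same height (64 mm), so they are flush. Next is pushing the drawer in.

```bash
python3 - <<'E'
from h import *
b=np.array([.4652,-.0286,.0245]);f0=F()
move_l(b-EX*.020,speed=.1);print((F()-f0)@EX)
move_l(b+EX*(.135-.015),speed=.09);print(T(),P(),(F()-f0)@EX)
t=.135
while t<.182:
    t+=.003;move_l(b+EX*(t-.015),speed=.06);f=(F()-f0)@EX;print(round(t,3),round(float((P()-b)@EX)+.015,4),f.round(1),end=' | ')
    if f<-22:break
print(T(),P())
E
```

```text
0.418946817204708
116.1333 [ 0.5851 -0.0234  0.0244] 0.12833019505880558
0.138 0.138 -1.0 | 0.141 0.1412 -1.2 | 0.144 0.1443 -1.4 | 0.147 0.1473 -0.4 | 0.15 0.1503 -0.1 | 0.153 0.1533 0.3 | 0.156 0.156 -2.8 | 0.159 0.1568 -11.7 | 0.162 0.1604 -8.3 | 0.165 0.1658 -0.3 | 0.168 0.1667 -8.3 | 0.171 0.1667 -20.6 | 0.174 0.1667 -33.2 | 119.3833 [ 0.6167 -0.0221  0.0247]
```

```bash
python3 - <<'E'
from h import *
p=np.array(P());move_l(p-EX*.06,speed=.15);p=np.array(P());move_l([p[0],p[1],.15],speed=.3)
move_to([.28,-.3,.2],q(R(40)));hold(.3);print(T())
for v in("top","side"):
    d=get_image(v);cv2.imwrite(f"pics/m_{v}.png",d["frame"]);print(bar(d,.58,.67))
    W=cloud(d);m=(W[...,2]>.07)&(W[...,2]<.083)&(W[...,0]>.6)&(W[...,0]<.72)&(abs(W[...,1])<.25);print(W[m].min(0),W[m].max(0),m.sum())
E
```

```text
122.3167
(array([ 0.634 , -0.0216]), np.float64(0.14640026823307323), np.int64(140), np.float64(0.06550895671532851))
[ 0.6316 -0.2267  0.0701] [0.7044 0.1889 0.083 ] 614
(array([ 0.6312, -0.0158]), np.float64(0.14612144859665216), np.int64(77), np.float64(0.06313664545987863))
[ 0.6641 -0.2206  0.0701] [0.7197 0.1979 0.0829] 343
```

View pics/m_top.png

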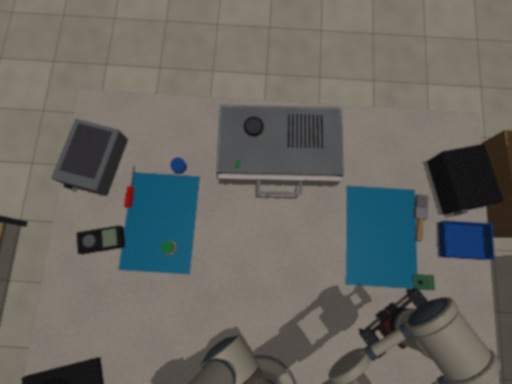

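View pics/m_side.png

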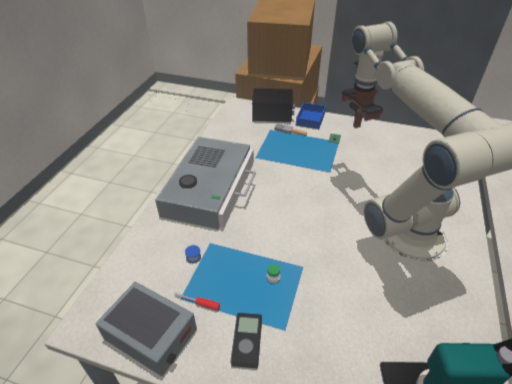

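```bash
python3 -c "
from bench import *
job_done();print(state()['time'])"
```

```text
the job is handed in; nothing more can be done
the job is handed in; nothing more can be done
```

I pulled the drawer out to its stop, seated all five cartridges that were on the bench, one per nest, and pushed the drawer home past its catch. I handed the job in at about 122 s, well inside the 210 s limit.

**Last checks**
- **Seating:** before closing, all five heads measured 64 mm high in the top camera, as expected for flush seating. The side camera read about 2 mm lower, but the five heads agreed to within 1 mm.
- **Drawer:** the catch resisted at about 12 N, then the drawer ran on to a hard stop. Between fully out and now, the handle moved 169 mm by the top camera and 170 mm by the side camera; full travel is 170 mm.
- **Bystanders:** they look unmoved in the final pictures, and the arm is clear of everything.

**What went wrong or disagreed**
- **Missed handle:** the real fingertips are about 29 mm further back than the stated tool position implies. My first pull passed over the handle without touching it. I measured the offset by touching the bench and corrected for it.
- **Camera mismatch:** the two cameras differ by about 4 to 6 mm sideways. I first averaged them, and the first cartridge (nest 5) would not drop in. Feeling for the sides of the recess showed the top camera was right.
- **Nest 1:** this cartridge stopped 2 mm high when released. I pressed it flush with the closed fingertips and measured it again.

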